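# Level the tea-urn stand at the drinks station

### The job

The low steel stand for the tea urn is down at its knob end. Lay the spirit level upright on the middle of the stand, lengthwise from the knob end to the fixed-feet end, let it go, and turn the black knob of the levelling foot until the bubble sits between its two lines. Then press the level down on the stand from above, firmly but without leaning hard on it, to bed the stand on its feet, and finish while still pressing with the bubble still between the lines, leaving the other things on the counter where they are.

Things in the scene. Friction and masses are not known exactly. Their poses are not given: they have to be found in the camera images.
- stand: flat stainless stand plate, 220 mm (its x) by 260 mm (its y), top face bare, 70 mm above the counter when level. Origin: middle of the top face; z is the face's normal, y runs from the knob end (-y) to the end with the two fixed feet (+y). It tips only about the fixed feet, which touch the counter at y = +110 mm; at the start the knob end is 1 to 3 mm low.
- knob_grip (a point): middle of the round fluted black knob on the levelling foot's upright screw: 40 mm across, from 86 to 113 mm above the counter (this point: 100 mm), steel cap and white index mark on top. It stands on the screw's axis, 170 mm from the stand's middle towards -y (40 mm beyond the plate's edge), free all round above the plate, and keeps its height as it turns.
- foot_knob: the same knob; origin on its axis, at its underside, z up. Turned clockwise as seen from above it raises its end of the stand, anticlockwise lowers it: 6 mm a full turn, 280 mm from the fixed feet, so that the bubble of a level laid along the stand moves about 3.4 mm per radian. Light friction (0.06 N m); stays where it is left, even when the stand is pressed.
- level: yellow box-section spirit level, 160 mm long (its x), 24 mm wide (its y), 40 mm tall, 0.2 to 0.33 kg, at the start standing upright on its base on the counter. Origin: middle of its underside; z up. Its top is flat; the vial lies in a slot in the middle of it, 52 mm long, flush with the top, with 54 mm of plain frame on either side of it to press on.
- vial_mid (a point): middle of the level's vial, midway between its two black lines, 35 mm above the level's underside; its x axis is the length of the level.
- bubble_mid (a point): middle of the pale bubble, 16 mm long, in the green vial of the level; the lines are 22 mm apart, so it lies between them while it is within 2.5 mm of vial_mid along the level's x. It runs towards the higher end, 1 mm per milliradian of tilt, 11 mm at most, and settles within half a second.
- mug_a: upturned clear glass mug, 80 mm across, 125 mm tall, handle at its +y, on a low steel drip tray; a bystander. Origin under its centre
- tumbler_a: upturned clear glass tumbler, 74 mm across, 105 mm tall, on the counter near the level; a bystander. Origin under its centre
- tumbler_b: upturned clear glass tumbler, 74 mm across, 105 mm tall, on the counter past the fixed-feet end of the stand; a bystander. Origin under its centre
- cup_stack: nested stack of clear plastic cups, mouth-down, 84 mm across, 166 mm tall; a bystander. Origin under its centre
- sugar_jar: white sugar jar with a steel lid, 72 mm across, 130 mm tall; a bystander. Origin under its centre
- screwdriver: red-handled screwdriver lying on the counter; a bystander. Origin under its middle
- bowl: small white bowl standing mouth-down, 124 mm across, 50 mm tall; a bystander. Origin under its centre
There are look-alikes about, which are no part of the job. Of the things that look like the level, the larger one is meant.

How it is judged (in metres and radians):
On the way, in this order (a step that is already met when the one before it is completed fails the run):
1. the level lies upright along the middle of the stand, let go (horizontal distance between level and stand below 0.04 m and angle between the x axis of level and the y axis of stand, either way round below 0.2 rad and angle between the z axis of level and the z axis of stand, either way round below 0.015 rad and contact force between level and stand above 0.5 N and z of level in the frame of stand between -0.004 and 0.004 m and contact force between the fingers and level below 0.1 N), for 0.6 s.
2. the foot is turned until the bubble sits between its lines, the level lying free on the stand (all of step 1 and x of bubble_mid in the frame of level between -0.0025 and 0.0025 m and angle between stand's own z axis and vertical below 0.0035 rad), for 0.3 s.
At the end, for the whole second after the job is handed in: The level lies upright along the stand (centres within 40 mm, within 0.2 rad), bubble within 2.5 mm of mid-vial, stand level within 0.0035 rad; the fingers keep pressing the level through the last second so that it bears on the stand with 4.5 to 40 N (own weight 2 to 3.2 N) (horizontal distance between level and stand below 0.04 m and angle between the x axis of level and the y axis of stand, either way round below 0.2 rad and angle between the z axis of level and the z axis of stand, either way round below 0.015 rad and contact force between level and stand between 0.5 and 40 N and z of level in the frame of stand between -0.004 and 0.004 m and x of bubble_mid in the frame of level between -0.0025 and 0.0025 m and angle between stand's own z axis and vertical below 0.0035 rad and contact force between the fingers and level above 1.5 N and contact force between level and stand above 4.5 N and linear speed of level below 0.02 m/s); the arm keeps its last pose, push and grip.
It fails at once if the level is dropped or rammed onto the stand with more than 100 N (contact force between level and stand above 100 N).
It fails at once if another thing on the counter is moved by more than 30 mm or tipped over (distance of any of mug_a, tumbler_a, tumbler_b, cup_stack, sugar_jar, screwdriver, bowl from where it was at the start of the episode above 0.03 m or angle between any of mug_a, tumbler_a, tumbler_b, cup_stack, sugar_jar, bowl's own z axis and vertical above 0.4 rad).
It also fails if it takes over 58 s, if anything falls off the work surface, if the arm or the gripper's body presses on something with over 40 N, if the wrist force passes 120 N, or if a joint passes its speed limit or range.

### The arm

A 7-joint arm with a two-finger parallel gripper is mounted at the origin on the work surface. World frame = base frame: x ahead of the robot, y to its left, z up, the work surface at z = 0. Lengths are in mm, angles in rad, forces in N, time in s.
With the tool pointing down it reaches from about 350 to 775 mm from the base axis. Payload 3.1 kg.
Tool frame: the origin (TCP) lies midway between the tips of the shut fingers; the grasp point (between the pads) lies 19 mm behind it; z points along the fingers, x is the direction in which the jaws open and shut, and the axes are right-handed (so a half turn about z gives the same grasp; the last joint's range is limited). The gripper opens to 85 mm and grips with 20 to 120 N. Pads are 22 mm wide; open, the fingers measure 114 mm over their backs; the gripper's body (76 mm by 85 mm) begins 54 mm behind the grasp point. The pads swing forward as they close: fully open they stand 13 mm farther back than shut.
Start: joints at [1.098, 0.311, 0.014, 1.512, -0.004, 1.319, -0.027], TCP at [229.712, -499.75, 231.304] pointing down, gripper open.
Joint ranges: [-2.7, 2.7], [-0.3, 1.91], [-1.27, 1.3], [0.12, 2.57], [-1.44, 4.58], [0.2, 2.03], [-3.05, 3.05]. Speed limits (rad/s): [2.79, 2.79, 3.14, 3.14, 3.14, 3.14, 3.14].

### API

Orientations are given as a unit quaternion [x, y, z, w].
In Python, from plant import ctrl gives the robot as it stands.
- The arm moves only by the tool jog_arm, never from a script. Its argument "steps" is a list of rows, each an object with "xyz": the shift along the tool's x, y, z as a fraction of full scale, a list of three; "twist": the turn, a rotation vector about the tool's x, y, z as a fraction of full scale, a list of three. A call has 1 to 10 rows; each row is the pose to reach, as a shift and turn from the pose measured when the call began, along the tool's axes at that moment; what a row does not reach only later rows make up. Full scale, the value 1, is 0.75 m for a shift and 90 degrees for a turn. A row lasts 1/8 s, in which the tool goes at most 62.5 mm and 10.7 degrees, less where a joint would pass 70% of its speed; a pose out of reach is approached as far as the arm can. A call with a number of a shift or a turn outside -1 to 1 is refused whole. A call with a gripper value outside its range is refused whole. "jaw" is the opening, from 0 (shut) to 1 (fully open), set as the call begins (left out, the last holds). The fingers move at their own pace and stop on an object; the grip force is fixed at half the most. Time passes only in rows, so rows that repeat a pose let the fingers close. It gives the time, the measured TCP pose, the force and the opening at its end, in the units of the state.
- ctrl.get_state(): the state, without advancing time (a new reading comes with each control period).
- ctrl.capture(name): name is "side" or "top" or "wrist"; returns a dict with "frame" (420x560x3 uint8, red, green, blue), "z_map" (420x560 float32, mm along the optical axis (not along the pixel's ray), 0 where there is no reading), "fx", "fy", "cx", "cy" (pixels), "D" ([k1, k2, p1, p2, k3] as OpenCV has them; the pictures are not rectified), "position" and "attitude" of the camera in the world; the wrist camera has in their place "T_tool_cam" (4x4, takes a point from camera to tool coordinates, whose origin is the TCP and whose axes are the tool frame's). Camera axes: x right, y up, looking along -z (the intrinsics and any distortion apply to the point x, -y, -z); pixel columns grow to the right and rows downward; lengths in mm; the calibration is good to about 2 mm. A picture is of the moment at which its call begins: read the wrist's pose just before it.
- ctrl.job_done(): hands the job in, once; it reports no verdict.
The state is a dict: "t": time; "joint_positions": joint angles; "joint_velocities": joint speeds; "tau": joint torques, N m; "tcp_pos": TCP position; "ee_rot": TCP orientation; "force": force on the tool from outside, world axes, zero at the start; "ft_torque": the same for the moment, N m; "width": finger opening in mm.
Only numpy, scipy, OpenCV 4.12 (cv2) and the standard library are available. Lean on these libraries where they do the work, as an engineer would, in place of code of your own. Each camera call takes 0.05 s, during which the arm holds its last target. There are 200 camera calls.

## Working session

There is one attempt and no reset: what is moved stays moved. The work goes in short steps, Python scripts to look and compute and a tool call to move; the robot and the scene stay as the last step left them, time stands still between calls to the robot, and variables do not carry over. Pictures are saved under pics/ and viewed, about 8 in all and at most 12, crops included, and the job is handed in when it is done.

Besides the shell and the picture viewer there is one more tool, called after "Request:" as name(argument=value, ...) on one line, values as JSON. jog_arm: Moves the arm, as the interface text tells. Shift numbers are shares of 0.75 m and turn numbers shares of 90 degrees, none past 1 either way. Its arguments: {"type":"object","properties":{"steps":{"type":"array","items":{"type":"object","properties":{"xyz":{"type":"array","items":{"type":"number","minimum":-1,"maximum":1}},"twist":{"type":"array","items":{"type":"number","minimum":-1,"maximum":1}}}}},"jaw":{"type":"number"}},"required":["steps"]}

```bash
ls; mkdir -p pics; cat > h.py <<'E'
import numpy as np, cv2
from scipy.spatial.transform import Rotation as R
from plant import ctrl
def cap(name):
    s=ctrl.get_state(); c=ctrl.capture(name)
    if name=="wrist":
        T=np.eye(4); T[:3,:3]=R.from_quat(s["ee_rot"]).as_matrix(); T[:3,3]=s["tcp_pos"]; T=T@np.array(c["T_tool_cam"])
    else:
        T=np.eye(4); T[:3,:3]=R.from_quat(c["attitude"]).as_matrix(); T[:3,3]=c["position"]
    c["T"]=T; c["K"]=np.array([[c["fx"],0,c["cx"]],[0,c["fy"],c["cy"]],[0,0,1.]]); c["D"]=np.array(c["D"],float)
    return c
def ray(c,px):
    u=cv2.undistortPoints(np.array(px,float).reshape(-1,1,2),c["K"],c["D"]).reshape(-1,2)
    d=np.c_[u[:,0],-u[:,1],-np.ones(len(u))]
    return d@c["T"][:3,:3].T
def atz(c,px,z):
    d=ray(c,px); o=c["T"][:3,3]; return o+d*((z-o[2])/d[:,2])[:,None]
def bydepth(c,px):
    d=ray(c,px); p=np.array(px,int).reshape(-1,2); return c["T"][:3,3]+d*c["z_map"][p[:,1],p[:,0]][:,None]
def cloud(c):
    h,w=c["z_map"].shape; g=np.stack(np.meshgrid(np.arange(w),np.arange(h)),-1).reshape(-1,2)
    return bydepth(c,g).reshape(h,w,3)
def proj(c,P):
    q=(np.array(P,float).reshape(-1,3)-c["T"][:3,3])@c["T"][:3,:3]; q=q*[1,-1,-1]
    return cv2.projectPoints(q,np.zeros(3),np.zeros(3),c["K"],c["D"])[0].reshape(-1,2)
def save(c,n): cv2.imwrite("pics/"+n,c["frame"][:,:,::-1])
def load(n): return np.load("pics/"+n,allow_pickle=True).item()
E
python3 - <<'E'
from h import *
for n in("top","side"):
    c=cap(n); save(c,n+"0.png"); np.save("pics/"+n+"0.npy",c); print(n,c["T"].round(2).tolist(),c["fx"],c["D"])
print(ctrl.get_state())
E
```

```text
pics
top [[0.01, 0.99, -0.12, 405.73], [-1.0, 0.0, -0.02, -67.96], [-0.02, 0.12, 0.99, 1357.66], [0.0, 0.0, 0.0, 1.0]] 393.7345664046333 [0.00245922 0.         0.         0.         0.        ]
side [[0.7, 0.44, -0.56, -349.38], [-0.71, 0.44, -0.55, -934.63], [0.0, 0.78, 0.62, 1085.67], [0.0, 0.0, 0.0, 1.0]] 511.40075931298674 [-0.14464636  0.          0.          0.          0.        ]
{'t': 0.1, 'joint_positions': array([ 1.09830218,  0.31163674,  0.01396439,  1.51288488, -0.00442585,
        1.31920999, -0.02722967]), 'joint_velocities': array([ 5.31688147e-04, -3.10088118e-03, -7.31231228e-04, -4.14941233e-03,
       -1.28275112e-03,  7.13964932e-04,  3.87897760e-07]), 'tau': array([ 1.04932773e-03, -3.80854475e+01,  1.46786179e-01, -2.31242573e+01,
        1.22705387e-02,  8.05983116e-03,  2.67296355e-05]), 'tcp_pos': array([ 229.43822387, -499.14072731,  230.33931825]), 'ee_rot': array([ 8.41918177e-01, -5.39604182e-01, -9.01923311e-04, -5.45516157e-04]), 'force': array([ 0.21069178, -0.42383274, -0.38486251]), 'ft_torque': array([ 0.01948868, -0.00196999, -0.01848492]), 'width': 85.17954371504491}
```

View pics/top0.png

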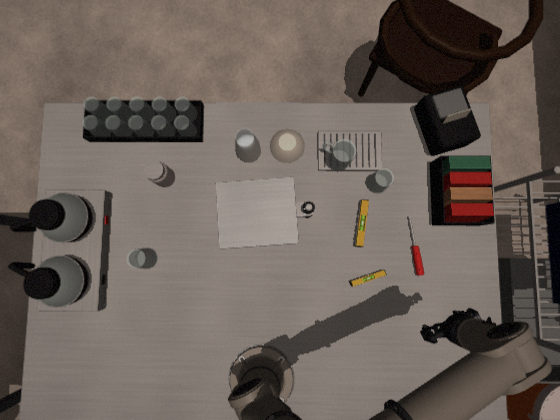

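View pics/side0.png

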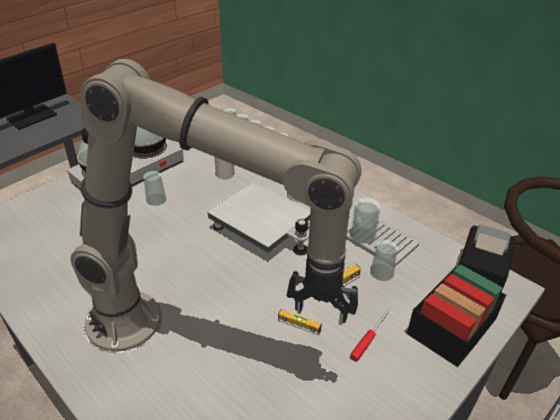

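The top view shows the stand at about (257,213), with its knob at (308,208). The larger level is at (362,223), with a tumbler at (381,180) off its far end, and the small look-alike is at (368,279).

```bash
python3 - <<'E'
from h import *
c=load("top0.npy"); P=cloud(c); f=c["frame"].astype(int)
hsv=cv2.cvtColor(c["frame"],cv2.COLOR_RGB2HSV)
m=((hsv[:,:,0]>15)&(hsv[:,:,0]<75)&(hsv[:,:,1]>120)&(hsv[:,:,2]>60)).astype(np.uint8)
m[:180]=0;m[300:]=0;m[:,:330]=0;m[:,400:]=0
m=cv2.morphologyEx(m,cv2.MORPH_CLOSE,np.ones((5,5)))
n,l,st,ce=cv2.connectedComponentsWithStats(m)
for i in range(1,n):
    if st[i,4]<50: continue
    ys,xs=np.where(l==i); r=cv2.minAreaRect(np.c_[xs,ys].astype(np.float32)); W=atz(c,cv2.boxPoints(r),40 if st[i,4]>400 else 25)
    print(st[i],W.mean(0).round(1),W.round(0).tolist()); print("depthz",np.median(P[ys,xs,2]))
# stand by height
Z=P[:,:,2]; s=((Z>55)&(Z<85)).astype(np.uint8); s[:160]=0;s[260:]=0;s[:,:200]=0;s[:,330:]=0
n,l,st,ce=cv2.connectedComponentsWithStats(s); i=1+np.argmax(st[1:,4]); ys,xs=np.where(l==i)
mm=cv2.morphologyEx((l==i).astype(np.uint8),cv2.MORPH_OPEN,np.ones((9,9))); ys,xs=np.where(mm)
r=cv2.minAreaRect(np.c_[xs,ys].astype(np.float32)); W=atz(c,cv2.boxPoints(r),69)
print("stand",W.mean(0).round(1),W.round(0).tolist())
k=atz(c,[[308,207]],113);print("knob",k)
for n,p,z in [("tumA",(383,178),105),("mug",(343,150),125),("tumB",(147,257),105),("bowl",(288,146),50)]: print(n,atz(c,[p],z).round(0))
E
```

```text
[356 200  13  47 364] [ 515.2 -336.9   25. ] [[439.0, -312.0, 25.0], [595.0, -335.0, 25.0], [592.0, -362.0, 25.0], [435.0, -338.0, 25.0]]
depthz 38.956606716615624
[351 270  35  16 210] [ 332.5 -353.8   25. ] [[322.0, -295.0, 25.0], [361.0, -406.0, 25.0], [343.0, -412.0, 25.0], [304.0, -302.0, 25.0]]
depthz 28.654167412319566
stand [546.4   7.3  69. ] [[645.0, 159.0, 69.0], [667.0, -126.0, 69.0], [448.0, -142.0, 69.0], [426.0, 138.0, 69.0]]
knob [[ 556.8640746  -149.46275144  113.        ]]
tumA [[ 653. -391.  105.]]
mug [[ 740. -261.  125.]]
tumB [[396. 361. 105.]]
bowl [[773. -86.  50.]]
```

```bash
cat >> h.py <<'E'
def frac(pos,yaw,long_way=None):
    "jog fractions to tool-down pose: pos mm, yaw deg of tool x"
    s=ctrl.get_state(); A=R.from_quat(s["ee_rot"]); a=np.radians(yaw)
    B=R.from_matrix(np.array([[np.cos(a),np.sin(a),0],[np.sin(a),-np.cos(a),0],[0,0,-1]]))
    x=A.inv().apply(np.array(pos)-s["tcp_pos"])/750; w=(A.inv()*B).as_rotvec()/(np.pi/2)
    print("t %.2f"%s["t"],"xyz",x.round(4).tolist(),"twist",w.round(4).tolist(),"q7 %.2f"%s["joint_positions"][6])
    return x,w
def yaw(s=None):
    s=s or ctrl.get_state(); x=R.from_quat(s["ee_rot"]).as_matrix()[:,0]; return np.degrees(np.arctan2(x[1],x[0]))
E
python3 - <<'E'
from h import *
frac([515,-335,180],-98.4)
E
```

```text
t 0.10 xyz [-0.0397, -0.4374, 0.0672] twist [0.0004, 0.0013, 0.3676] q7 -0.03
```

Request:
jog_arm(steps=[{"xyz": [-0.0397, -0.4374, 0.0672], "twist": [0, 0.001, 0.3676]}, {"xyz": [-0.0397, -0.4374, 0.0672], "twist": [0, 0.001, 0.3676]}, {"xyz": [-0.0397, -0.4374, 0.0672], "twist": [0, 0.001, 0.3676]}, {"xyz": [-0.0397, -0.4374, 0.0672], "twist": [0, 0.001, 0.3676]}, {"xyz": [-0.0397, -0.4374, 0.0672], "twist": [0, 0.001, 0.3676]}, {"xyz": [-0.0397, -0.4374, 0.0672], "twist": [0, 0.001, 0.3676]}, {"xyz": [-0.0397, -0.4374, 0.0672], "twist": [0, 0.001, 0.3676]}, {"xyz": [-0.0397, -0.4374, 0.0672], "twist": [0, 0.001, 0.3676]}], jaw=1)

```text
t: 1.1
tcp_pos: [513.8, -336.0, 179.5]
ee_rot: [-0.653, 0.757, 0.001, -0.001]
force: [-0.8, 0.7, 0.5]
width: 84.9
```

```bash
python3 - <<'E'
from h import *
c=cap("wrist"); save(c,"w1.png"); np.save("pics/w1.npy",c); print(c["T_tool_cam"])
hsv=cv2.cvtColor(c["frame"],cv2.COLOR_RGB2HSV)
m=((hsv[:,:,0]>15)&(hsv[:,:,0]<75)&(hsv[:,:,1]>120)&(hsv[:,:,2]>60)).astype(np.uint8)
m=cv2.morphologyEx(m,cv2.MORPH_CLOSE,np.ones((15,15)))
n,l,st,ce=cv2.connectedComponentsWithStats(m)
i=1+np.argmax(st[1:,4]); ys,xs=np.where(l==i); P=cloud(c)[ys,xs]; P=P[(P[:,2]>30)&(P[:,2]<50)]
r=cv2.minAreaRect(P[:,:2].astype(np.float32)); print(st[i],r,np.median(P[:,2])); print(cv2.boxPoints(r))
s=ctrl.get_state();print(s["tcp_pos"],yaw(s))
E
```

```text
[[ 9.99999524e-01 -5.40756102e-04 -8.12459906e-04 -1.33682740e-02]
 [-7.71571634e-04 -9.47811728e-01 -3.18829630e-01 -8.21206601e+01]
 [-5.97649960e-04  3.18830105e-01 -9.47811694e-01 -1.42536288e+02]
 [ 0.00000000e+00  0.00000000e+00  0.00000000e+00  1.00000000e+00]]
[ 265  104   31  173 4713] ((513.8353271484375, -334.96112060546875), (23.37981414794922, 155.48536682128906), 81.880615234375) 39.68169808607496
[[ 435.22092 -335.55377]
 [ 589.14764 -357.51392]
 [ 592.4497  -334.36847]
 [ 438.523   -312.40833]]
[ 513.35087229 -336.73954352  179.82495763] -98.55034266832376
```

View pics/w1.png

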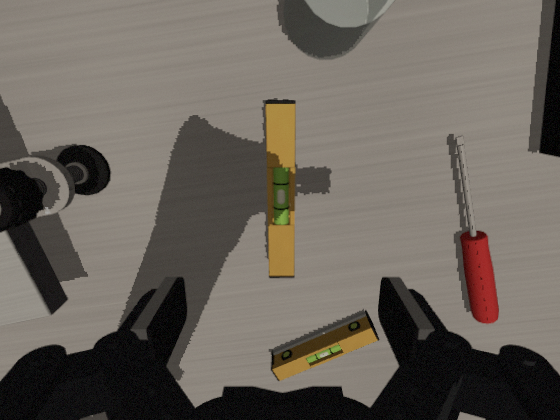

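The level lies in the middle of the picture, with its vial at (281,195) and already in line with the tool. I'll descend and grip.

```bash
python3 - <<'E'
from h import *
frac([514.2,-335,8],-98.2)
E
```

```text
t 1.15 xyz [-0.0027, -0.0013, 0.2291] twist [0.0014, -0.0007, -0.0039] q7 -1.18
```

Request:
jog_arm(steps=[{"xyz": [-0.0027, -0.0013, 0.08]}, {"xyz": [-0.0027, -0.0013, 0.14]}, {"xyz": [-0.0027, -0.0013, 0.19]}, {"xyz": [-0.0027, -0.0013, 0.22], "twist": [0.0014, -0.0007, -0.004]}, {"xyz": [-0.0027, -0.0013, 0.2291], "twist": [0.0014, -0.0007, -0.004]}, {"xyz": [-0.0027, -0.0013, 0.2291], "twist": [0.0014, -0.0007, -0.004]}])

```text
schema error: expected keys xyz, twist
```

Request:
jog_arm(steps=[{"xyz": [0, 0, 0]}, {"xyz": [0, 0, 0]}, {"xyz": [0, 0, 0]}, {"xyz": [0, 0, 0]}, {"xyz": [0, 0, 0]}, {"xyz": [0, 0, 0]}], jaw=0)

```text
schema error: expected keys xyz, twist
```

Request:
jog_arm(steps=[{"xyz": [0, 0, -0.04]}, {"xyz": [0, 0, -0.1]}, {"xyz": [0, 0, -0.18]}, {"xyz": [0, 0, -0.22]}, {"xyz": [0, 0, -0.22]}])

```text
schema error: expected keys xyz, twist
```

```bash
python3 - <<'E'
from h import *
c=cap("wrist"); save(c,"w2.png"); np.save("pics/w2.npy",c)
print(ctrl.get_state()["tcp_pos"],yaw())
frac([544.5,19.5,200],4.4)
E
```

```text
[ 513.26024038 -336.97315961  180.08357313] -98.59048972281646
t 1.20 xyz [-0.4762, 0.0299, -0.027] twist [0.0014, 0.0004, -1.1443] q7 -1.18
```

View pics/w2.png

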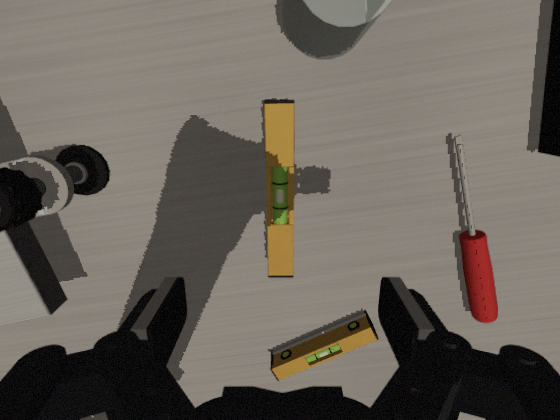

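The picture is unchanged: all three moves were refused because each row needs both keys. I'll repeat them with both.

Request:
jog_arm(steps=[{"xyz": [-0.0028, -0.0013, 0.08], "twist": [0, 0, -0.004]}, {"xyz": [-0.0028, -0.0013, 0.14], "twist": [0, 0, -0.004]}, {"xyz": [-0.0028, -0.0013, 0.19], "twist": [0, 0, -0.004]}, {"xyz": [-0.0028, -0.0013, 0.22], "twist": [0.0014, -0.0007, -0.004]}, {"xyz": [-0.0028, -0.0013, 0.2293], "twist": [0.0014, -0.0007, -0.004]}, {"xyz": [-0.0028, -0.0013, 0.2293], "twist": [0.0014, -0.0007, -0.004]}])

```text
t: 1.95
tcp_pos: [513.8, -336.3, 8.6]
ee_rot: [-0.654, 0.757, -0.001, 0.0]
force: [-0.2, 0.9, 0.4]
width: 85.5
```

Request:
jog_arm(steps=[{"xyz": [0, 0, 0], "twist": [0, 0, 0]}, {"xyz": [0, 0, 0], "twist": [0, 0, 0]}, {"xyz": [0, 0, 0], "twist": [0, 0, 0]}, {"xyz": [0, 0, 0], "twist": [0, 0, 0]}, {"xyz": [0, 0, 0], "twist": [0, 0, 0]}, {"xyz": [0, 0, 0], "twist": [0, 0, 0]}], jaw=0)

```text
t: 2.7
tcp_pos: [514.4, -336.1, 9.3]
ee_rot: [-0.654, 0.756, -0.001, 0.0]
force: [-1.0, 1.6, 5.0]
width: 23.2
```

Request:
jog_arm(steps=[{"xyz": [0, 0, -0.04], "twist": [0, 0, 0]}, {"xyz": [0, 0, -0.1], "twist": [0, 0, 0]}, {"xyz": [0, 0, -0.18], "twist": [0, 0, 0]}, {"xyz": [0, 0, -0.24], "twist": [0, 0, 0]}, {"xyz": [0, 0, -0.24], "twist": [0, 0, 0]}])

```text
t: 3.32
tcp_pos: [516.1, -337.7, 193.0]
ee_rot: [-0.654, 0.757, -0.005, 0.001]
force: [1.3, 0.1, -3.4]
width: 23.1
```

```bash
python3 - <<'E'
from h import *
s=ctrl.get_state();print(s["tcp_pos"],yaw(),s["width"],s["force"])
frac([544.5,19.5,190],4.4)
E
```

```text
[ 516.08497001 -337.68400401  192.95142617] -98.3312284596854 23.062449495556173 [ 1.32234432  0.07400534 -3.3725076 ]
t 3.33 xyz [-0.4767, 0.0315, 0.0015] twist [-0.0018, -0.0074, -1.1414] q7 -1.18
```

Request:
jog_arm(steps=[{"xyz": [-0.24, 0.016, 0.0], "twist": [0, 0, -0.57]}, {"xyz": [-0.24, 0.016, 0.0], "twist": [0, 0, -0.57]}, {"xyz": [-0.24, 0.016, 0.0], "twist": [0, 0, -0.57]}, {"xyz": [-0.24, 0.016, 0.0], "twist": [0, 0, -0.57]}, {"xyz": [-0.24, 0.016, 0.0], "twist": [0, 0, -0.57]}, {"xyz": [-0.24, 0.016, 0.0], "twist": [0, 0, -0.57]}])

```text
t: 4.08
tcp_pos: [528.4, -157.6, 189.1]
ee_rot: [0.917, -0.4, 0.002, 0.001]
force: [0.1, 0.2, -2.6]
width: 23.0
```

```bash
python3 - <<'E'
from h import *
frac([544.5,19.5,190],4.4)
E
```

```text
t 4.08 xyz [-0.1584, -0.1764, -0.0021] twist [0.0018, -0.003, -0.5725] q7 -0.65
```

Request:
jog_arm(steps=[{"xyz": [-0.1584, -0.1764, -0.002], "twist": [0.002, -0.003, -0.5725]}, {"xyz": [-0.1584, -0.1764, -0.002], "twist": [0.002, -0.003, -0.5725]}, {"xyz": [-0.1584, -0.1764, -0.002], "twist": [0.002, -0.003, -0.5725]}, {"xyz": [-0.1584, -0.1764, -0.002], "twist": [0.002, -0.003, -0.5725]}, {"xyz": [-0.1584, -0.1764, -0.002], "twist": [0.002, -0.003, -0.5725]}, {"xyz": [-0.1584, -0.1764, -0.002], "twist": [0.002, -0.003, -0.5725]}, {"xyz": [-0.1584, -0.1764, -0.002], "twist": [0.002, -0.003, -0.5725]}])

```text
t: 4.95
tcp_pos: [544.0, 19.0, 189.0]
ee_rot: [0.999, 0.036, -0.001, -0.0]
force: [0.1, -1.7, -3.1]
width: 22.7
```

```bash
python3 - <<'E'
from h import *
frac([544.5,19.5,190],4.4)
c=cap("wrist"); save(c,"w3.png"); np.save("pics/w3.npy",c)
P=cloud(c); 
for q in [(544.5+220*.5*a-0.077*130*b*0,19.5+130*b) for a in(-1,1) for b in(-1,1)]: pass
ex=np.array([.997,.077]);ey=np.array([-.077,.997]);o=np.array([544.5,19.5])
f=c["frame"].copy()
for a,b in[(-1,-1),(1,-1),(1,1),(-1,1)]:
    q=o+110*a*ex+130*b*ey; p=proj(c,[[*q,69]])[0]; print(q,p)
    cv2.circle(f,tuple(int(v) for v in p),4,(255,0,255),1)
p=proj(c,[[*(o-170*ey),113]])[0]; cv2.circle(f,tuple(int(v) for v in p),4,(0,255,0),1)
cv2.imwrite("pics/w3.png",f[:,:,::-1])
E
```

```text
t 4.95 xyz [0.0007, -0.0007, -0.0013] twist [-0.0002, 0.001, -0.0025] q7 -0.15
[ 444.84 -118.58] [165.83932881 336.79865177]
[ 664.18 -101.64] [401.04784894 336.48807984]
[644.16 157.58] [442.94099446  22.06242028]
[424.82 140.64] [122.36825255  23.51026473]
```

View pics/w3.png

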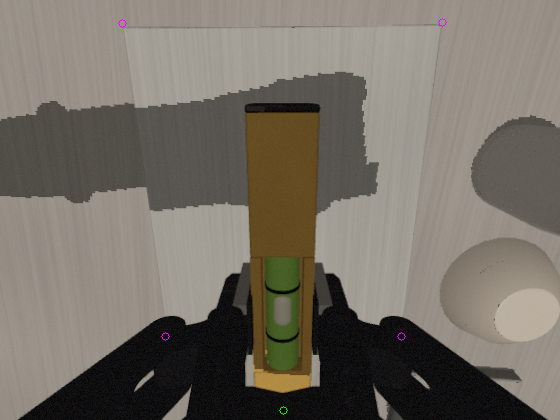

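The stand's far corners are seen at (125,27) and (440,26), within 2–3 mm of my estimate. The level is held along its length, with the vial at (283,310). I'll lower it.

Request:
jog_arm(steps=[{"xyz": [0.0007, -0.0007, 0.07], "twist": [0, 0.001, -0.002]}, {"xyz": [0.0007, -0.0007, 0.11], "twist": [0, 0.001, -0.002]}, {"xyz": [0.0007, -0.0007, 0.135], "twist": [0, 0.001, -0.002]}, {"xyz": [0.0007, -0.0007, 0.143], "twist": [0, 0.001, -0.002]}, {"xyz": [0.0007, -0.0007, 0.1453], "twist": [0, 0.001, -0.002]}, {"xyz": [0.0007, -0.0007, 0.1453], "twist": [0, 0.001, -0.002]}])

```text
t: 5.75
tcp_pos: [545.4, 19.7, 81.3]
ee_rot: [0.999, 0.038, 0.001, -0.0]
force: [-0.1, 0.7, -2.7]
width: 23.2
```

```bash
python3 - <<'E'
from h import *
s=ctrl.get_state();print(s["tcp_pos"],s["force"],s["ft_torque"])
E
```

```text
[545.35553741  19.74419735  81.27167879] [-0.11045532  0.73613999 -2.65531447] [-0.02361393 -0.04487153 -0.03632437]
```

Not in contact yet. I'll go down in 1 mm steps.

Request:
jog_arm(steps=[{"xyz": [0, 0, 0.0013], "twist": [0, 0, 0]}, {"xyz": [0, 0, 0.0013], "twist": [0, 0, 0]}, {"xyz": [0, 0, 0.0026], "twist": [0, 0, 0]}, {"xyz": [0, 0, 0.0026], "twist": [0, 0, 0]}])

```text
t: 6.25
tcp_pos: [545.3, 19.7, 79.3]
ee_rot: [0.999, 0.038, 0.001, -0.0]
force: [-0.1, -0.3, -2.7]
width: 22.9
```

Request:
jog_arm(steps=[{"xyz": [0, 0, 0.0013], "twist": [0, 0, 0]}, {"xyz": [0, 0, 0.0013], "twist": [0, 0, 0]}])

```text
t: 6.5
tcp_pos: [545.4, 19.6, 78.8]
ee_rot: [0.999, 0.038, 0.001, -0.0]
force: [-1.4, -0.8, 0.9]
width: 23.3
```

Request:
jog_arm(steps=[{"xyz": [0, 0, 0.0013], "twist": [0, 0, 0]}, {"xyz": [0, 0, 0.0013], "twist": [0, 0, 0]}])

```text
t: 6.75
tcp_pos: [545.5, 19.6, 78.6]
ee_rot: [0.999, 0.038, 0.001, 0.0]
force: [-2.8, -1.5, 5.6]
width: 23.4
```

Request:
jog_arm(steps=[{"xyz": [0, 0, 0], "twist": [0, 0, 0]}, {"xyz": [0, 0, 0], "twist": [0, 0, 0]}, {"xyz": [0, 0, 0], "twist": [0, 0, 0]}, {"xyz": [0, 0, -0.02], "twist": [0, 0, 0]}, {"xyz": [0, 0, -0.08], "twist": [0, 0, 0]}, {"xyz": [0, 0.05, -0.12], "twist": [0, 0, 0]}, {"xyz": [0, 0.08, -0.12], "twist": [0, 0, 0]}, {"xyz": [0, 0.08, -0.12], "twist": [0, 0, 0]}], jaw=1)

```text
t: 7.75
tcp_pos: [550.3, -42.9, 169.7]
ee_rot: [0.999, 0.036, 0.002, 0.001]
force: [-0.8, -0.1, -0.3]
width: 85.3
```

```bash
python3 - <<'E'
from h import *
c=cap("wrist"); save(c,"w4.png"); np.save("pics/w4.npy",c)
s=ctrl.get_state();print(s["tcp_pos"],yaw(),s["force"],s["joint_positions"])
E
```

```text
[549.81149663 -40.44694274 169.10712243] 4.26016406567091 [0.65000599 0.93135422 0.08000238] [ 0.39676973  0.39432206 -0.47586151  1.59571624  0.19008879  1.19446838
 -0.04298687]
```

View pics/w4.png

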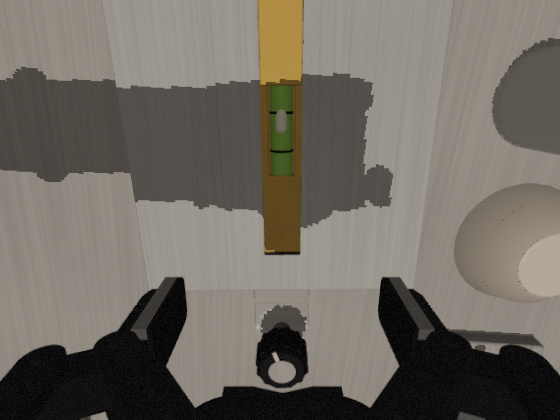

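The level lies along the stand. Vial lines are at rows 112 and 151 and the bubble at about row 121, so it is roughly 5.7 mm towards the fixed-feet end. The knob cap is at (283,371). I'll measure both.

```bash
cat >> h.py <<'E'
def profile(c,u=281,a=95,b=175):
    f=c["frame"].astype(int); g=f[a:b,u-4:u+5].mean(1); return a,g
def bubble(c,mid):
    "offset of bubble along level (mm, + to fixed feet) from wrist view; vial about at mid (world)"
    ey=np.array([-.077,.997,0]); S=np.arange(-24,24,.5)
    g=cv2.cvtColor(c["frame"],cv2.COLOR_RGB2HSV).astype(np.float32)
    v=[]
    for s in S:
        p=proj(c,[mid+ey*s+np.array([.997,.077,0])*w for w in(-2,-1,0,1,2)]).astype(np.float32)
        v.append(cv2.remap(g,p[None,:,0],p[None,:,1],cv2.INTER_LINEAR)[0].mean(0))
    return S,np.array(v)
E
python3 - <<'E'
from h import *
c=load("w4.npy")
print("knob",atz(c,[[283,371]],113), "fx",c["fx"])
print("vial lines/bub",atz(c,[[281,112],[281.5,121],[281,151],[281,84],[281,178]],105).round(1).tolist())
print("level end",atz(c,[[283,252]],110).round(1), "stand edge corners",atz(c,[[160,290],[414,289]],68).round(1).tolist())
a,g=profile(c)
for i,r in enumerate(g.astype(int)): print(a+i,r.tolist(),end="; ")
frac([557.5,-149.5,82],4.4)
E
```

```text
knob [[ 559.23032944 -152.19771745  113.        ]] fx 336.07968947960575
vial lines/bub [[544.7, 31.1, 105.0], [545.4, 26.0, 105.0], [546.3, 8.3, 105.0], [543.6, 46.4, 105.0], [547.5, -8.5, 105.0]]
level end [[552.3 -57.1 110. ]] stand edge corners [[455.0, -118.6, 68.0], [664.7, -102.9, 68.0]]
95 [68, 90, 34]; 96 [68, 91, 34]; 97 [68, 90, 34]; 98 [68, 90, 34]; 99 [68, 90, 35]; 100 [68, 90, 34]; 101 [68, 90, 35]; 102 [68, 90, 34]; 103 [67, 89, 33]; 104 [68, 90, 34]; 105 [67, 89, 33]; 106 [68, 89, 33]; 107 [68, 90, 35]; 108 [67, 90, 34]; 109 [75, 92, 43]; 110 [98, 101, 74]; 111 [102, 99, 82]; 112 [107, 102, 87]; 113 [108, 104, 88]; 114 [107, 103, 87]; 115 [108, 103, 88]; 116 [107, 103, 88]; 117 [108, 104, 89]; 118 [108, 104, 88]; 119 [108, 103, 88]; 120 [107, 104, 88]; 121 [108, 104, 88]; 122 [108, 104, 89]; 123 [107, 103, 87]; 124 [108, 103, 88]; 125 [108, 104, 88]; 126 [108, 103, 88]; 127 [108, 103, 88]; 128 [107, 104, 88]; 129 [105, 101, 86]; 130 [101, 97, 82]; 131 [96, 94, 76]; 132 [82, 91, 55]; 133 [70, 89, 38]; 134 [68, 90, 34]; 135 [67, 88, 32]; 136 [68, 90, 34]; 137 [68, 90, 34]; 138 [68, 89, 33]; 139 [67, 89, 34]; 140 [67, 89, 33]; 141 [67, 89, 32]; 142 [68, 89, 33]; 143 [67, 89, 33]; 144 [69, 90, 35]; 145 [68, 90, 34]; 146 [67, 90, 34]; 147 [67, 89, 33]; 148 [67, 89, 33]; 149 [66, 89, 32]; 150 [44, 59, 20]; 151 [12, 17, 5]; 152 [15, 20, 8]; 153 [57, 77, 29]; 154 [67, 89, 33]; 155 [68, 89, 34]; 156 [67, 89, 33]; 157 [68, 90, 35]; 158 [67, 89, 33]; 159 [66, 89, 33]; 160 [66, 89, 33]; 161 [67, 89, 33]; 162 [67, 89, 34]; 163 [67, 89, 32]; 164 [68, 89, 34]; 165 [68, 90, 33]; 166 [68, 90, 34]; 167 [67, 89, 34]; 168 [66, 89, 33]; 169 [66, 88, 32]; 170 [68, 90, 34]; 171 [67, 89, 33]; 172 [67, 89, 34]; 173 [67, 89, 33]; 174 [67, 89, 34]; t 7.80 xyz [-0.001, 0.1458, 0.1161] twist [-0.0001, -0.0021, -0.0016] q7 -0.04
```

Request:
jog_arm(steps=[{"xyz": [0, 0.075, 0], "twist": [0, -0.002, -0.001]}, {"xyz": [0, 0.135, 0.0], "twist": [0, -0.002, -0.001]}, {"xyz": [0.0003, 0.148, 0.04], "twist": [0, -0.002, -0.001]}, {"xyz": [0.0003, 0.148, 0.09], "twist": [0, -0.002, -0.001]}, {"xyz": [0.0003, 0.148, 0.113], "twist": [0, -0.002, -0.001]}, {"xyz": [0.0003, 0.148, 0.116], "twist": [0, -0.002, -0.001]}, {"xyz": [0.0003, 0.148, 0.116], "twist": [0, -0.002, -0.001]}])

```text
t: 8.68
tcp_pos: [559.7, -150.3, 83.3]
ee_rot: [0.999, 0.039, 0.001, -0.0]
force: [-0.3, -0.6, 0.5]
width: 85.7
```

Request:
jog_arm(steps=[{"xyz": [0, 0, 0], "twist": [0, 0, 0]}, {"xyz": [0, 0, 0], "twist": [0, 0, 0]}, {"xyz": [0, 0, 0], "twist": [0, 0, 0]}, {"xyz": [0, 0, 0], "twist": [0, 0, 0]}, {"xyz": [0, 0, 0], "twist": [0, 0, 0]}], jaw=0)

```text
t: 9.3
tcp_pos: [558.0, -150.5, 84.3]
ee_rot: [0.999, 0.038, -0.001, 0.0]
force: [-4.5, 0.4, 7.9]
width: 38.7
```

Request:
jog_arm(steps=[{"xyz": [0, 0, 0], "twist": [0, 0, 0.11]}, {"xyz": [0, 0, 0], "twist": [0, 0, 0.22]}, {"xyz": [0, 0, 0], "twist": [0, 0, 0.33]}, {"xyz": [0, 0, 0], "twist": [0, 0, 0.44]}, {"xyz": [0, 0, 0], "twist": [0, 0, 0.55]}, {"xyz": [0, 0, 0], "twist": [0, 0, 0.66]}, {"xyz": [0, 0, 0], "twist": [0, 0, 0.77]}, {"xyz": [0, 0, 0], "twist": [0, 0, 0.88]}, {"xyz": [0, 0, 0], "twist": [0, 0, 0.97]}, {"xyz": [0, 0, 0], "twist": [0, 0, 0.97]}])

```text
t: 10.55
tcp_pos: [558.3, -150.8, 84.4]
ee_rot: [0.75, -0.661, 0.0, 0.001]
force: [1.3, -0.7, -0.4]
width: 38.5
```

```bash
python3 - <<'E'
from h import *
frac([558.5,-151,83],4.4-101)
s=ctrl.get_state(); print(s["tcp_pos"],s["force"],s["width"],yaw())
E
```

```text
t 10.55 xyz [0.0002, -0.0002, 0.0018] twist [0.0002, -0.0008, 0.153] q7 -1.24
[ 558.31361992 -150.84742015   84.36718745] [ 1.28340726 -0.73920358 -0.41761055] 38.481333243229734 -82.82772733803559
```

Request:
jog_arm(steps=[{"xyz": [0, 0, 0], "twist": [0, 0, 0.1]}, {"xyz": [0, 0, 0], "twist": [0, 0, 0.15]}, {"xyz": [0, 0, 0], "twist": [0, 0, 0.15]}])

```text
t: 10.92
tcp_pos: [558.3, -150.9, 84.4]
ee_rot: [-0.668, 0.744, -0.0, -0.0]
force: [0.2, -0.5, -0.9]
width: 38.9
```

Request:
jog_arm(steps=[{"xyz": [0, 0, 0], "twist": [0, 0, 0]}, {"xyz": [0, 0, 0], "twist": [0, 0, 0]}, {"xyz": [0, 0, 0], "twist": [0, 0, 0]}, {"xyz": [0, 0, -0.05], "twist": [0, 0, 0]}, {"xyz": [0, 0, -0.115], "twist": [0, 0, -0.1]}, {"xyz": [0, 0, -0.115], "twist": [0, 0, -0.2]}], jaw=1)

```text
t: 11.68
tcp_pos: [561.8, -151.5, 175.9]
ee_rot: [0.778, -0.628, 0.005, -0.002]
force: [1.0, 0.1, 0.2]
width: 85.6
```

```bash
python3 - <<'E'
from h import *
s=ctrl.get_state(); print(s["tcp_pos"],s["force"],s["width"],yaw())
frac([549.8,-35,169],4.4)
E
```

```text
[ 561.80100048 -151.52590621  175.89746052] [0.9567856  0.06423367 0.1938775 ] 85.56175937201763 -77.86105899103671
t 11.68 xyz [-0.1553, -0.017, 0.0084] twist [-0.002, -0.0072, -0.914] q7 -1.16
```

Request:
jog_arm(steps=[{"xyz": [-0.1553, -0.017, 0.008], "twist": [-0.002, -0.007, -0.914]}, {"xyz": [-0.1553, -0.017, 0.008], "twist": [-0.002, -0.007, -0.914]}, {"xyz": [-0.1553, -0.017, 0.008], "twist": [-0.002, -0.007, -0.914]}, {"xyz": [-0.1553, -0.017, 0.008], "twist": [-0.002, -0.007, -0.914]}, {"xyz": [-0.1553, -0.017, 0.008], "twist": [-0.002, -0.007, -0.914]}, {"xyz": [-0.1553, -0.017, 0.008], "twist": [-0.002, -0.007, -0.914]}, {"xyz": [-0.1553, -0.017, 0.008], "twist": [-0.002, -0.007, -0.914]}, {"xyz": [-0.1553, -0.017, 0.008], "twist": [-0.002, -0.007, -0.914]}, {"xyz": [-0.1553, -0.017, 0.008], "twist": [-0.002, -0.007, -0.914]}])

```text
t: 12.8
tcp_pos: [549.8, -35.1, 169.4]
ee_rot: [0.999, 0.038, 0.0, -0.0]
force: [-0.7, 1.1, -0.5]
width: 85.6
```

```bash
python3 - <<'E'
from h import *
c=cap("wrist"); np.save("pics/w5.npy",c)
im=c["frame"][60:220,200:360]; cv2.imwrite("pics/w5.png",cv2.resize(im,None,fx=3.5,fy=3.5)[:,:,::-1])
s=ctrl.get_state(); print(s["tcp_pos"],yaw())
a,g=profile(c,int(proj(c,[[545.5,19.5,105]])[0,0]),80,190); print(proj(c,[[545.5,19.5,105]]))
for i,r in enumerate(g.astype(int)): print(a+i,r[0],r[2],end="; ")
E
```

```text
[549.82020744 -35.09485345 169.41320586] 4.2814023387815014
[[281.63928908 145.70102915]]
80 175 69; 81 175 69; 82 171 66; 83 94 30; 84 94 30; 85 94 32; 86 94 30; 87 94 30; 88 95 32; 89 94 30; 90 93 29; 91 95 31; 92 94 30; 93 95 31; 94 94 30; 95 95 30; 96 95 32; 97 95 31; 98 82 26; 99 63 26; 100 67 33; 101 68 35; 102 69 35; 103 68 34; 104 68 34; 105 67 33; 106 67 33; 107 68 34; 108 67 33; 109 68 35; 110 68 35; 111 67 34; 112 67 33; 113 67 34; 114 67 33; 115 67 34; 116 69 35; 117 67 34; 118 67 34; 119 67 33; 120 67 33; 121 66 33; 122 67 33; 123 67 34; 124 54 25; 125 22 10; 126 5 5; 127 45 20; 128 64 32; 129 67 33; 130 66 32; 131 67 34; 132 66 33; 133 81 52; 134 100 77; 135 107 86; 136 108 89; 137 107 87; 138 107 87; 139 107 87; 140 107 87; 141 106 87; 142 107 87; 143 106 87; 144 106 86; 145 107 88; 146 106 87; 147 107 88; 148 107 87; 149 105 86; 150 106 87; 151 106 87; 152 103 84; 153 99 80; 154 93 73; 155 79 52; 156 69 36; 157 66 32; 158 67 33; 159 67 33; 160 67 33; 161 67 34; 162 57 29; 163 26 10; 164 5 5; 165 47 22; 166 64 30; 167 66 32; 168 67 33; 169 67 34; 170 67 33; 171 67 33; 172 66 33; 173 66 33; 174 66 32; 175 67 34; 176 67 33; 177 67 33; 178 66 33; 179 65 31; 180 66 33; 181 67 33; 182 67 33; 183 66 33; 184 67 33; 185 66 33; 186 67 34; 187 67 27; 188 85 29; 189 93 31;
```

View pics/w5.png

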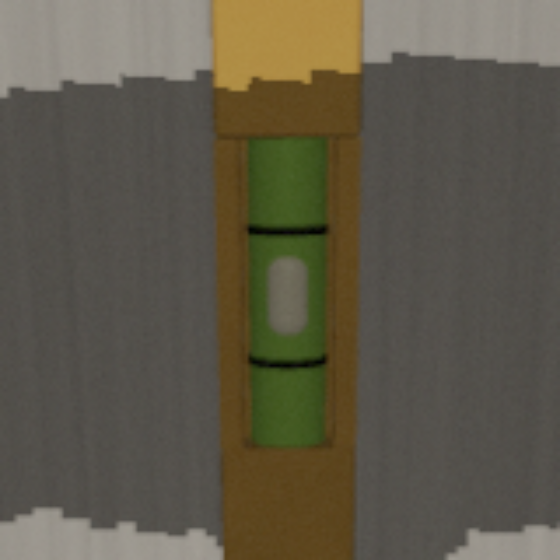

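The bubble spans rows 133–155, centre 144.1, and the lines are at 125.8 and 163.8, midpoint 144.8. That is about 0.4 mm off, well inside. Next I'll shut the fingers and press on the plain frame, 47 mm towards the knob end.

```bash
python3 - <<'E'
from h import *
frac([549.2,-26,118],4.4)
E
```

```text
t 12.85 xyz [0.0001, -0.0122, 0.0685] twist [0.0001, -0.0002, -0.0013] q7 -0.02
```

Request:
jog_arm(steps=[{"xyz": [0, -0.012, 0], "twist": [0, 0, 0]}, {"xyz": [0, -0.012, 0], "twist": [0, 0, 0]}, {"xyz": [0, -0.012, 0], "twist": [0, 0, 0]}, {"xyz": [0, -0.012, 0], "twist": [0, 0, 0]}, {"xyz": [0, -0.012, 0], "twist": [0, 0, 0]}, {"xyz": [0, -0.012, 0], "twist": [0, 0, 0]}, {"xyz": [0, -0.012, 0.03], "twist": [0, 0, 0]}, {"xyz": [0, -0.012, 0.055], "twist": [0, 0, 0]}, {"xyz": [0, -0.012, 0.066], "twist": [0, 0, 0]}, {"xyz": [0, -0.012, 0.066], "twist": [0, 0, 0]}], jaw=0)

```text
t: 14.1
tcp_pos: [548.9, -26.2, 119.6]
ee_rot: [0.999, 0.037, -0.0, -0.0]
force: [-0.0, -0.1, 0.6]
width: 0.1
```

```bash
python3 - <<'E'
from h import *
for i in range(4):
    c=cap("wrist"); s=ctrl.get_state(); print(s["t"],s["tcp_pos"],s["force"],s["width"])
E
```

```text
14.15 [549.45166837 -26.12456546 120.25435025] [-0.20620526  0.29096682 -0.1170555 ] -0.25433005892298255
14.2 [549.83111916 -26.10183963 120.6796307 ] [ 0.63791871 -0.04026616 -0.58985127] -0.21849340858573807
14.25 [549.92409063 -26.06837631 120.8345965 ] [ 0.29543123  0.27151293 -0.0324889 ] -0.19276156703983885
14.3 [549.93488219 -26.08116716 120.87106365] [-0.38544758  0.15727877 -0.04987526] -0.24360263363330137
```

Request:
jog_arm(steps=[{"xyz": [0, 0, 0.006], "twist": [0, 0, 0]}, {"xyz": [0, 0, 0.0115], "twist": [0, 0, 0]}, {"xyz": [0, 0, 0.0115], "twist": [0, 0, 0]}, {"xyz": [0, 0, 0.0115], "twist": [0, 0, 0]}])

```text
t: 14.8
tcp_pos: [549.9, -26.1, 112.2]
ee_rot: [0.999, 0.037, 0.001, 0.0]
force: [0.7, -0.1, -0.1]
width: 0.1
```

Request:
jog_arm(steps=[{"xyz": [0, 0, 0.0013], "twist": [0, 0, 0]}, {"xyz": [0, 0, 0.0013], "twist": [0, 0, 0]}])

```text
t: 15.05
tcp_pos: [549.9, -26.1, 111.2]
ee_rot: [0.999, 0.037, 0.001, 0.0]
force: [0.2, 0.9, -0.0]
width: 0.6
```

Request:
jog_arm(steps=[{"xyz": [0, 0, 0.0013], "twist": [0, 0, 0]}, {"xyz": [0, 0, 0.0013], "twist": [0, 0, 0]}])

```text
t: 15.3
tcp_pos: [549.9, -26.1, 110.2]
ee_rot: [0.999, 0.037, 0.001, 0.0]
force: [1.0, -0.2, 0.1]
width: 0.1
```

Request:
jog_arm(steps=[{"xyz": [0, 0, 0.0013], "twist": [0, 0, 0]}, {"xyz": [0, 0, 0.0013], "twist": [0, 0, 0]}])

```text
t: 15.55
tcp_pos: [550.0, -26.1, 110.1]
ee_rot: [0.999, 0.037, 0.001, 0.0]
force: [-1.0, 0.1, 5.6]
width: 0.1
```

Request:
jog_arm(steps=[{"xyz": [0, 0, 0.0013], "twist": [0, 0, 0]}, {"xyz": [0, 0, 0.0013], "twist": [0, 0, 0]}])

```text
t: 15.8
tcp_pos: [550.0, -26.1, 110.1]
ee_rot: [0.999, 0.037, 0.001, 0.0]
force: [-1.7, -0.5, 4.9]
width: 0.2
```

A command 1 mm into the level gives about 5 N. I'll push to about 13 N.

Request:
jog_arm(steps=[{"xyz": [0, 0, 0.0025], "twist": [0, 0, 0]}, {"xyz": [0, 0, 0.0034], "twist": [0, 0, 0]}, {"xyz": [0, 0, 0.0034], "twist": [0, 0, 0]}, {"xyz": [0, 0, 0.0034], "twist": [0, 0, 0]}, {"xyz": [0, 0, 0.0034], "twist": [0, 0, 0]}])

```text
t: 16.42
tcp_pos: [550.3, -26.1, 110.1]
ee_rot: [0.999, 0.037, 0.002, 0.001]
force: [-5.0, 0.7, 12.6]
width: -0.3
```

```bash
python3 - <<'E'
from h import *
for i in range(10):
    c=cap("wrist"); s=ctrl.get_state(); print(s["t"],s["tcp_pos"].round(1),s["force"].round(1))
np.save("pics/w6.npy",c); u=proj(c,[[545.5,19.5,105]])[0].astype(int); print(u)
im=c["frame"][max(0,u[1]-80):u[1]+80,u[0]-80:u[0]+80]; cv2.imwrite("pics/w6.png",cv2.resize(im,None,fx=3.5,fy=3.5)[:,:,::-1])
a,g=profile(c,u[0],u[1]-45,u[1]+45)
for i,r in enumerate(g.astype(int)): print(a+i,r[0],r[2],end="; ")
E
```

```text
16.475 [550.3 -26.1 110.1] [-4.4 -0.4 13.1]
16.525 [550.3 -26.1 110.1] [-4.5 -0.2 12.8]
16.575 [550.3 -26.1 110.1] [-4.2 -0.6 13. ]
16.625 [550.3 -26.1 110.1] [-4.9 -0.8 12.9]
16.675 [550.3 -26.1 110.1] [-3.9  1.3 12.5]
16.725 [550.3 -26.  110.1] [-5.3  0.2 12.2]
16.775 [550.3 -26.1 110.1] [-4.8 -0.1 13. ]
16.825 [550.3 -26.1 110.1] [-4.5 -0.4 12.2]
16.875 [550.3 -26.1 110.1] [-3.9 -0.8 12.2]
16.925 [550.3 -26.1 110.1] [-5.3 -0.1 13.3]
[278 183]
138 75 39; 139 73 37; 140 75 38; 141 74 37; 142 75 39; 143 74 37; 144 74 37; 145 74 37; 146 74 37; 147 73 36; 148 75 38; 149 74 37; 150 74 37; 151 74 37; 152 74 39; 153 74 37; 154 74 37; 155 74 38; 156 53 26; 157 22 12; 158 5 5; 159 7 5; 160 61 29; 161 74 38; 162 75 38; 163 74 38; 164 74 38; 165 74 37; 166 75 38; 167 96 67; 168 113 91; 169 119 98; 170 121 100; 171 121 100; 172 119 98; 173 118 97; 174 117 96; 175 118 97; 176 118 98; 177 117 96; 178 117 96; 179 118 97; 180 118 97; 181 118 96; 182 117 96; 183 117 96; 184 118 97; 185 117 96; 186 117 96; 187 117 96; 188 117 96; 189 117 96; 190 118 96; 191 117 96; 192 115 95; 193 113 93; 194 109 88; 195 102 80; 196 88 60; 197 77 42; 198 73 37; 199 74 38; 200 74 38; 201 74 37; 202 73 37; 203 73 37; 204 74 37; 205 74 37; 206 57 28; 207 25 10; 208 1 1; 209 16 8; 210 61 30; 211 73 36; 212 74 38; 213 74 37; 214 73 37; 215 74 37; 216 74 37; 217 73 37; 218 73 37; 219 74 38; 220 74 38; 221 75 38; 222 74 37; 223 73 36; 224 73 37; 225 73 37; 226 74 38; 227 74 38;
```

View pics/w6.png

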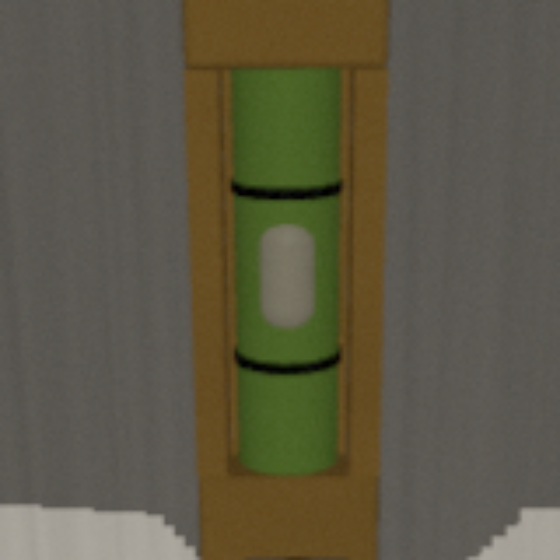

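Under the steady press the bubble is centred at row 181.6 and the lines' midpoint is 183.2, so it is about 0.7 mm off. The push holds at about 12.7 N, so I'm handing in.

```bash
python3 -c "
from plant import ctrl
print(ctrl.job_done()); s=ctrl.get_state(); print(s['t'],s['tcp_pos'],s['force'])"
```

```text
the job is handed in; nothing more can be done
None
the job is handed in; nothing more can be done
```

I laid the larger level upright along the middle of the stand, let it go, and turned the knob about 100° clockwise. That brought the bubble from about 6 mm off towards the fixed feet to about 0.4 mm off. I then pressed on the plain frame near the knob end with the fingers shut, and handed in while still pressing, just before 17 s of the 58 s.

**Last checks:** with the push on, the bubble was about 0.7 mm from mid-vial (limit 2.5 mm). The downward push held at 12–13 N, with about 4–5 N sideways, and nothing slid over the last half second.

**Disagreed or not checked:**
- **Refused moves:** my first three move calls for the grasp were refused for a missing key and had no effect; I repeated them in the right form.
- **State after hand-in:** it could not be read, and no verdict is given, so the final second is unconfirmed.
- **Other things on the counter:** I saw no contact with any of them, but took no final overall picture to confirm it.

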